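# Shut the keeper bar over the printed impellers

## Task

Of the two black kit trays on the 3D-printing bench, one is loaded with three yellow printed impellers and the other is empty. Swing the loaded tray's keeper bar shut by its orange knob, past its click and fully home against the orange end stop, then let go. Leave the empty tray's bar as it stands.

Things in the scene. Friction and masses are not known exactly. Their poses are not given: they have to be found in the camera images.
- keeper (a joint): Angle of the loaded tray's keeper bar, rad: 0 shut (over the impellers, against the end stop), growing to 1.6 as it opens to the tray's -x side. At angle a the knob axis is at x = -175 sin a, y = 87.5 - 175 cos a mm in the tray frame. Light friction: it stays where left. Its sprung roller on a dome resists from 0.16 to 0.09 rad (up to 3 N at the knob), below 0.09 draws the bar shut and holds it.
- keeper_knob (a point): Grip point on the upright round orange knob (20 mm diameter, 40 mm tall) at the free end of the loaded tray's aluminium keeper bar: on the knob's axis, 82 mm above the bench, 18 mm below its top, 22 mm above the bar's top face. Bar 17 mm wide, 8 mm thick, underside 52 mm above the bench; knob axis 175 mm from the hinge.
- tray: The loaded tray: black plate 100 x 230 x 18 mm, fixed to the bench, three neon-yellow impellers (40 mm wide, tops 48 mm up) in a row along y. Origin: centre of its underside, on the bench; y along its length, z up; yaw varies. The bar's vertical hinge is at x 0, y +87.5 mm; the orange end stop (60 mm tall) at y -87.5, its face at x +8.5. The empty tray looks alike.
- spare_knob (a point): The same point on the knob of the empty tray's keeper bar, which also stands open and looks the same. To be left where it is.
Things that resemble listed ones, but are neither listed nor needed, are in the scene too. Leave any blue or green look-alike of the tray alone.

How it is judged:
At the end, for the whole second after the job is handed in: The loaded tray's keeper bar is at rest past its click, within 0.06 rad (10 mm at the knob) of fully shut; the empty tray's knob has not moved more than 20 mm (value of joint keeper below 0.06 rad and velocity of joint keeper between -0.05 and 0.05 rad/s and distance of spare_knob from where it was at the start of the episode below 0.02 m); the robot touches nothing.
It fails at once if the empty tray's bar is moved (its knob shifts more than 20 mm) (distance of spare_knob from where it was at the start of the episode above 0.02 m).
It also fails if it takes over 32 s, if anything falls off the work surface, if the arm or the gripper's body presses on something with over 40 N, if the wrist force passes 120 N, or if a joint passes its speed limit or range.

## Robot

A 6-joint arm with a two-finger parallel gripper is mounted at the origin on the work surface. World frame = base frame: x ahead of the robot, y to its left, z up, the work surface at z = 0. Lengths are in m, angles in rad, forces in N, time in s.
With the tool pointing down it reaches from about 0.3 to 0.775 m from the base axis. Payload 14.6 kg.
Tool frame: the origin (TCP) lies at the very end of the fingers, on their centre line; the grasp point (between the pads) lies 19 mm behind it; z points along the fingers, y is the line along which they close (so a half turn about z gives the same grasp; the last joint's range is limited). The gripper opens to 94 mm and grips with 3 to 60 N. Pads are 16 mm wide; open, the fingers measure 119 mm over their backs; the gripper's body (75 mm by 177 mm) begins 78 mm behind the grasp point.
Start: joints at [-1.197, 0.3, 1.521, -0, 1.321, -0.067], TCP at [0.235, -0.497, 0.205] pointing down, gripper open.
Joint ranges: [-3.03, 3.03], [-0.79, 2.21], [0.23, 2.52], [-1.04, 4.18], [0, 3.07], [-2.55, 2.55]. Speed limits (rad/s): [2.22, 2.22, 2.57, 3.14, 3.14, 3.14].

## Interface

Orientations are given as [roll, pitch, yaw] about the fixed x, y, z axes, in that order (R = Rz(yaw) Ry(pitch) Rx(roll)).
In Python, from station import status, vision, order, silhouettes gives the robot as it stands. The module is installed in compiled form; this text tells all that it offers.
- The arm moves only by the shell command python3 -m pendant 'ROWS' [FORCE]. ROWS is JSON, one flat list of numbers, 7 for each row, row after row: the shift along the tool's x, y, z in units of 500 mm (1.0 is 500 mm), then the turn, a rotation vector about the tool's x, y, z in units of 90 degrees (1.0 is 90 degrees), then the opening, from -1 (shut) to 1 (fully open). A call has 1 to 12 rows; each row is the pose to reach, as a shift and turn from the pose commanded when the call began, along the tool's axes at that moment; what a row does not reach only later rows make up. A row lasts 1/10 s, in which the tool goes at most 50 mm and 8.59 degrees, less where a joint would pass 70% of its speed; a pose out of reach is approached as far as the arm can. A call with a number of a shift or a turn outside -1 to 1 is refused whole. A call with a gripper value outside its range is refused whole. The fingers move at their own pace and stop on an object; FORCE is the grip in N (left out, the last holds). Time passes only in rows, so rows that repeat a pose let the fingers close. It gives the time, the measured TCP pose, the force, the opening and the grip force at its end, in the units of the state.
- status.get_obs(): the state, without advancing time (a new reading comes with each control period).
- vision.camera(name): name is "scene" or "top" or "wrist"; returns a dict with "pixels" (480x640x3 uint8, red, green, blue), "K" (3x3 intrinsics, pixels), "k1" (the pictures are not rectified: a ray, as slopes to the right and down, at radius r is drawn at 1 + k1 r^2 times it, then the intrinsics apply), "R" (3x3) and "t" (3): a world point X has camera coordinates R X + t. Camera axes: x right, y down, z forward; pixel columns grow to the right and rows downward; lengths in m; the calibration is good to about 2 mm. A picture is of the moment at which its call begins. There is no depth.
- order.hand_in(): hands the job in; it is judged then, once.
Trained networks look in a picture, given as the dict that the camera call returned (one of the last four; its "shot" number tells which), for a name from the list of things; names that differ only in an ending like _2 or _b are one class to them, and where a whole thing is asked for, a point or a joint stands for the part that bears it (a point fixed in the world has none). Each returns a list of dicts, best first, with "score" (0 to 1); they miss things now and then, are a little off and sometimes report something else, mostly with a low value. They report only what shows in the picture. A call takes as long as a camera call. They do not tell look-alikes from the thing itself.
- silhouettes(target, picture): "region" (480x640 bool, what is visible of it) and "extent" ([left, top, right, bottom] in pixels, round what is visible of it).
The state is a dict: "time_s": time; "qpos": joint angles; "joint_vel": joint speeds; "tau": joint torques, N m; "ee_pos": TCP position; "eef_rot": TCP orientation; "force": force on the tool from outside, world axes, zero at the start; "moment": the same for the moment, N m; "grip_width": finger opening in m; "grip_force": force on a finger pad.
Only numpy, scipy, OpenCV 4.12 (cv2) and the standard library are available. Lean on these libraries where they do the work, as an engineer would, in place of code of your own. Each camera call takes 0.05 s, during which the arm holds its last target. There are 200 camera calls.

## Working session

There is one attempt and no reset: what is moved stays moved. The work goes in short steps, Python scripts to look and compute and a shell command to move; the robot and the scene stay as the last step left them, time stands still between calls to the robot, and variables do not carry over. Pictures are saved under pics/ and viewed, at most 10 in all, crops included, and the job is handed in when it is done.

```bash
mkdir -p pics; python3 - <<'E'
from station import status,vision,silhouettes
import cv2,numpy as np,pickle
o=status.get_obs();print(o)
for n in("top","scene"):
    p=vision.camera(n);cv2.imwrite(f"pics/{n}.png",p["pixels"][...,::-1]);pickle.dump(p,open(n+".pkl","wb"))
    print(n,p["K"].tolist(),p["k1"],(-p["R"].T@p["t"]).tolist())
    for t in("keeper_knob","tray","keeper"):
        for d in silhouettes(t,p):
            ys,xs=np.nonzero(d["region"]);print(t,round(d["score"],2),d["extent"],xs.mean().round(1),ys.mean().round(1),len(xs))
E
```

```text
{'time_s': 0.0, 'qpos': array([-1.19660299e+00,  3.00454853e-01,  1.52159465e+00,  4.53846703e-06,
        1.32073517e+00, -6.65715018e-02]), 'joint_vel': array([ 8.62330665e-04,  1.72803318e-03,  1.86500076e-05, -1.31978787e-03,
       -6.58146475e-05, -1.47256683e-03]), 'tau': array([ 3.08257586e-04, -5.31805909e+01, -3.52738810e+01,  7.08509772e-02,
        2.44472595e-02, -9.66712423e-05]), 'ee_pos': array([ 0.23455798, -0.49716878,  0.20488952]), 'eef_rot': array([-3.14040357e+00, -8.36820272e-05,  4.40763662e-01]), 'force': array([-0.74001263,  0.17176992, -0.46574346]), 'moment': array([ 0.00515077,  0.00387241, -0.01318236]), 'grip_force': 0.0, 'grip_width': 0.09415291626108362}
top [[604.7514066773418, 0.0, 315.0753970829248], [0.0, 604.7514066773418, 244.20463098616258], [0.0, 0.0, 1.0]] -0.16965011172980812 [0.26327890019051264, 0.10825712362828707, 1.5821038813470607]
keeper_knob 0.69 [145.6, 158.8, 209.3, 199.9] 175.4 179.2 510
tray 0.9 [247.3, 163.4, 342.9, 246.9] 290.4 196.1 3136
tray 0.73 [135.1, 150.5, 225.7, 217.0] 179.6 183.7 3152
tray 0.65 [255.7, 269.4, 350.0, 34
[... 267 characters left out ...]
2746403, 0.0, 321.05228909122025], [0.0, 480.5299102746403, 243.98108812494516], [0.0, 0.0, 1.0]] -0.1321970400351996 [0.8260811567416673, -0.4023850917868539, 0.8935629468143074]
keeper_knob 0.83 [233.0, 190.8, 318.8, 216.7] 272.4 204.2 650
keeper_knob 0.8 [437.5, 165.1, 499.5, 194.6] 464.8 176.4 540
keeper_knob 0.62 [353.9, 191.5, 432.2, 241.1] 390.8 221.2 647
tray 0.8 [351.6, 191.3, 448.9, 317.7] 394.4 264.5 3829
tray 0.7 [419.2, 159.6, 512.8, 218.1] 463.5 189.7 3020
tray 0.7 [226.2, 186.7, 331.4, 248.1] 277.0 217.1 3535
keeper 0.74 [237.7, 190.7, 319.8, 215.7] 273.2 203.6 789
keeper 0.67 [350.1, 195.7, 433.7, 242.6] 388.3 219.9 754
keeper 0.61 [437.2, 162.8, 500.1, 190.1] 464.3 176.6 505
```

View pics/top.png

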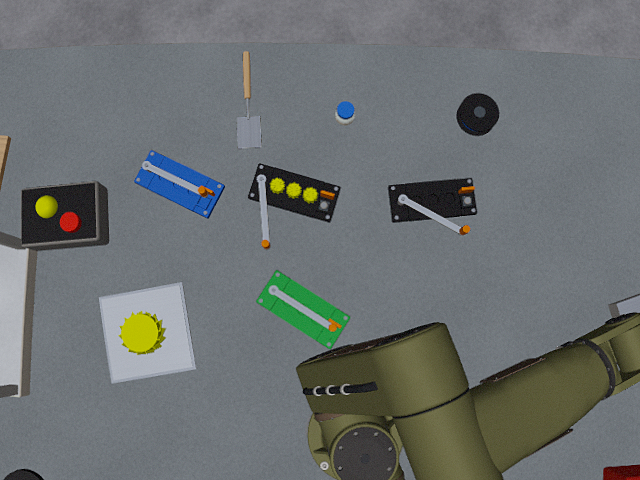

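View pics/scene.png

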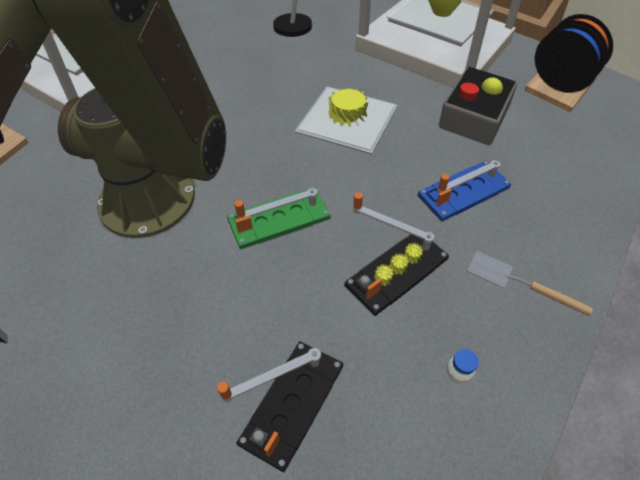

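Look-alikes in the top picture: the loaded black tray (294,192) has its knob at (265,243), and the empty black tray (433,202) has its at (465,230). The green tray is at (303,308) and the blue one at (180,184). I choose the black tray with three impellers, whose knob is at top (265,243) and scene (358,201).

```bash
cat > h.py <<'E'
import numpy as np,cv2,pickle
def ray(p,uv):
    n=cv2.undistortPoints(np.array([[uv]],float),p["K"],np.array([p["k1"],0,0,0.]))[0,0]
    return -p["R"].T@p["t"],p["R"].T@np.array([*n,1])
def at(p,uv,z):
    c,d=ray(p,uv);return c+d*(z-c[2])/d[2]
def tri(a):
    A=np.zeros((3,3));b=np.zeros(3)
    for p,uv in a:
        c,d=ray(p,uv);d=d/np.linalg.norm(d);M=np.eye(3)-np.outer(d,d);A+=M;b+=M@c
    return np.linalg.solve(A,b)
def orange(p):
    h=cv2.cvtColor(p["pixels"],cv2.COLOR_RGB2HSV)
    m=cv2.inRange(h,(4,150,90),(16,255,255));n,_,s,c=cv2.connectedComponentsWithStats(m)
    return [(c[i].round(1),s[i].tolist()) for i in range(1,n) if s[i][4]>15]
E
python3 - <<'E'
from h import *
T=pickle.load(open("top.pkl","rb"));S=pickle.load(open("scene.pkl","rb"))
ot,os_=orange(T),orange(S)
f=lambda o,u:min(o,key=lambda q:np.hypot(*(q[0]-u)))
for nm,a,b,z in(("knob",(265,243),(358,201),.08),("spare",(465,230),(224,390),.08),("stop",(329,195),(373,289),.04)):
    A,B=f(ot,a),f(os_,b);print(nm,A,B,tri([(T,A[0]),(S,B[0])]).round(4),at(T,A[0],z+.01).round(4))
print("hinge",tri([(T,(262,179)),(S,(430,237))]).round(4),at(T,(262,179),.062).round(4))
# yellow impellers
h=cv2.cvtColor(T["pixels"],cv2.COLOR_RGB2HSV);m=cv2.inRange(h,(22,120,90),(36,255,255))
n,_,s,c=cv2.connectedComponentsWithStats(m)
for i in range(1,n):
    if s[i][4]>80: print("yel",c[i].round(1),s[i][4],at(T,c[i],.045).round(4))
c=cv2.resize(T["pixels"][150:260,235:355],None,fx=5,fy=5,interpolation=cv2.INTER_CUBIC);cv2.imwrite("pics/crop.png",c[...,::-1])
E
```

```text
knob (array([210.8, 192.4]), [208, 189, 7, 7, 16]) (array([357.8, 200. ]), [355, 193, 7, 16, 98]) [0.5373 0.3022 0.1064] [0.6072 0.3751 0.09  ]
spare (array([463.6, 230.4]), [460, 225, 10, 10, 37]) (array([223.6, 389.8]), [218, 382, 12, 17, 142]) [ 0.5215 -0.2687  0.0814] [ 0.5198 -0.2668  0.09  ]
stop (array([326.7, 194.5]), [320, 190, 15, 9, 56]) (array([373.4, 287.5]), [367, 279, 15, 19, 155]) [0.6166 0.0802 0.0442] [0.615  0.0801 0.05  ]
hinge [0.6539 0.2501 0.0606] [0.6509 0.2483 0.062 ]
yel [276.9 185.2] 184 [0.639  0.2102 0.045 ]
yel [293.3 189.8] 185 [0.6275 0.1673 0.045 ]
yel [309.8 194.5] 186 [0.6154 0.1241 0.045 ]
yel [ 45.8 206.3] 390 [0.5765 0.8339 0.045 ]
yel [141.4 333. ] 1390 [0.2483 0.5491 0.045 ]
```

View pics/crop.png

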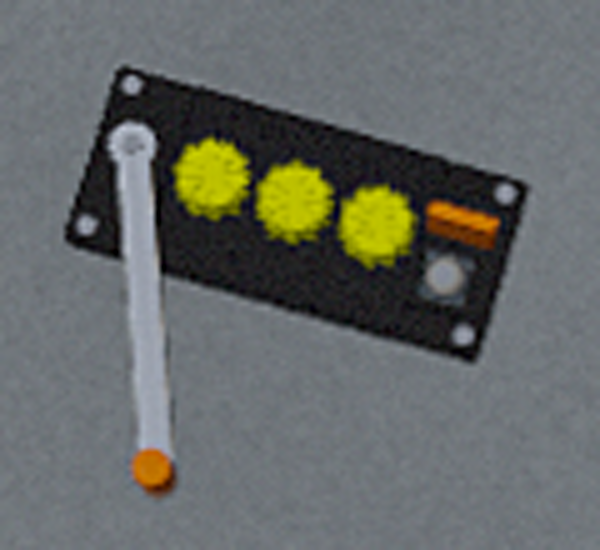

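The crop confirms the choice: a black tray with three impellers, the hinge at top (261.4,178) and the knob top at (265.6,243.6). The bar is wide open.

```bash
cat > plan.py <<'E'
from h import *
T=pickle.load(open("top.pkl","rb"));S=pickle.load(open("scene.pkl","rb"))
k=tri([(T,(265.7,244.)),(S,(357.8,200.5))]);print("knob tri",k.round(4),at(T,(265.6,243.6),.1).round(4))
sp=tri([(T,(463.6,230.4)),(S,(223.6,389.8))])
y=np.array([.639-.6154,.2102-.1241]);y/=np.linalg.norm(y);x=np.array([y[1],-y[0]])
H=np.array([.6275,.1673])+.0875*y
H=(H+np.array([.652,.249]))/2
k=(k[:2]+at(T,(265.6,243.6),.1)[:2])/2
d=k-H;a0=np.arctan2(-d@x,-d@y);print("H",H,"r",np.hypot(*d),"a0",a0,"yaw",np.arctan2(-x[1]*-1,x[0]))
pos=lambda a:H+.175*(-np.sin(a)*x-np.cos(a)*y)
E
python3 - <<'E'
from plan import *
for a in(a0,1,.5,.2,.1,0,-.05):
    p=pos(a);t=np.cos(a)*x-np.sin(a)*y # closing direction (decreasing a)
    print(round(a,2),p.round(4),"closing dir",t.round(3),"ang",np.arctan2(t[1],t[0]).round(3))
E
```

```text
knob tri [0.4786 0.2325 0.0839] [0.4767 0.2309 0.1   ]
H [0.65131528 0.25034368] r 0.17467945800632595 a0 1.19625118457904 yaw -0.26752918766472644
1.2 [0.4773 0.2317] closing dir [ 0.107 -0.994] ang -1.464
1 [0.4843 0.1981] closing dir [ 0.299 -0.954] ang -1.268
0.5 [0.5298 0.1244] closing dir [ 0.72  -0.694] ang -0.768
0.2 [0.5724 0.0941] closing dir [ 0.893 -0.451] ang -0.468
0.1 [0.5884 0.087 ] closing dir [ 0.933 -0.359] ang -0.368
0 [0.6051 0.0816] closing dir [ 0.964 -0.264] ang -0.268
-0.05 [0.6135 0.0795] closing dir [ 0.976 -0.216] ang -0.218
```

```bash
cat > go.py <<'E'
import numpy as np
from scipy.spatial.transform import Rotation as Ro
from station import status
def to(*targets,ref=None):
    o=status.get_obs();R=Ro.from_euler("xyz",o["eef_rot"])
    for P,yaw in targets:
        s=R.inv().apply(np.array(P)-o["ee_pos"])/.5
        r=(R.inv()*Ro.from_euler("xyz",[np.pi,0,yaw])).as_rotvec()/(np.pi/2)
        print(s.round(4),r.round(4))
E
python3 - <<'E'
from go import *
to(((.4775,.232,.205),.107))
E
```

```text
[ 1.0617e+00 -1.1121e+00  9.0000e-04] [-1.000e-04 -0.000e+00  2.125e-01]
```

```bash
python3 -m pendant '[0.1,-0.1,0,0,0,0.04,0, 0.8,-0.8,0,0,0,0.2,0, 0.8,-0.8,0,0,0,0.2,0, 0.8,-0.8,0,0,0,0.2,0, 0.8,-0.8,0,0,0,0.2,0, 0.8,-0.8,0,0,0,0.2,0, 0.8,-0.8,0,0,0,0.2,0, 0.8,-0.8,0,0,0,0.2,0, 0.8,-0.8,0,0,0,0.2,0, 0.8,-0.8,0,0,0,0.2,0, 0.8,-0.8,0,0,0,0.2,0, 0.8,-0.8,0,0,0,0.2,0]' 15
python3 - <<'E'
from go import *
to(((.4775,.232,.205),.107))
E
```

```text
time_s: 1.6
ee_pos: [0.4264, 0.0385, 0.2055]
eef_rot: [-3.141, -0.0, 0.13]
force: [-0.4, -0.5, -0.2]
grip_width: 0.0472
grip_force: 0.0
[ 0.1516 -0.3705  0.0012] [-0.0002 -0.0003  0.0146]
```

```bash
python3 -m pendant '[0.05,-0.1,0,0,0,0.014,0.3, 0.152,-0.37,0,0,0,0.014,0.3, 0.152,-0.37,0,0,0,0.014,0.3, 0.152,-0.37,0,0,0,0.014,0.3, 0.152,-0.37,0,0,0,0.014,0.3, 0.152,-0.37,0,0,0,0.014,0.3, 0.152,-0.37,0,0,0,0.014,0.3]'
python3 - <<'E'
from go import *
from station import vision
import cv2
from plan import *
to(((.4775,.232,.068),.107))
p=vision.camera("wrist");cv2.imwrite("pics/w.png",p["pixels"][...,::-1])
for q,s in orange(p):print(q,s,at(p,q,.095).round(4))
E
```

```text
time_s: 2.3
ee_pos: [0.4777, 0.2273, 0.2054]
eef_rot: [3.141, 0.0, 0.104]
force: [0.0, -0.3, -0.3]
grip_width: 0.0607
grip_force: 0.0
knob tri [0.4786 0.2325 0.0839] [0.4767 0.2309 0.1   ]
H [0.65131528 0.25034368] r 0.17467945800632595 a0 1.19625118457904 yaw -0.26752918766472644
[ 0.0007 -0.0095  0.2749] [ 0.0001  0.0001 -0.0019]
[122.5  23.8] [101, 8, 45, 32, 490] [0.616  0.3775 0.095 ]
[86.8 26.1] [73, 12, 28, 31, 653] [0.6126 0.4024 0.095 ]
[514.1  80.1] [484, 65, 60, 30, 1049] [0.6081 0.1053 0.095 ]
[310.9 238. ] [300, 220, 24, 33, 544] [0.479  0.2356 0.095 ]
```

View pics/w.png

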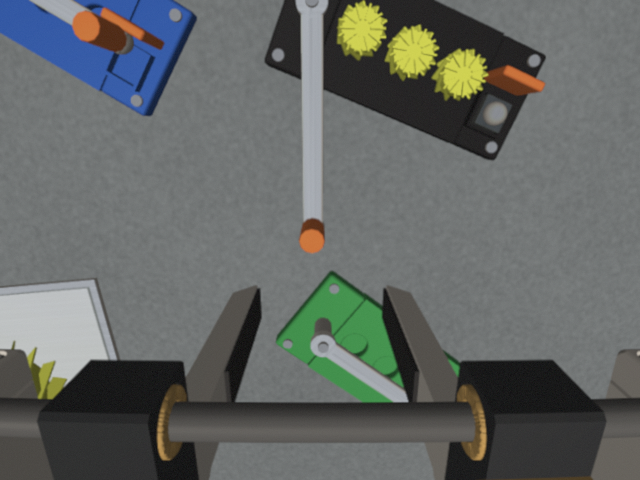

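The wrist picture shows the knob top at (312,241), between the fingers' columns and within 4 mm of the estimate. I descend and grip lightly.

```bash
python3 -m pendant '[0,-0.012,0.05,0,0,0,0.3, 0,-0.012,0.14,0,0,0,0.3, 0,-0.012,0.2,0,0,0,0.3, 0,-0.012,0.25,0,0,0,0.3, 0,-0.012,0.27,0,0,0,0.3, 0,-0.012,0.27,0,0,0,-1, 0,-0.012,0.27,0,0,0,-1, 0,-0.012,0.27,0,0,0,-1, 0,-0.012,0.27,0,0,0,-1, 0,-0.012,0.27,0,0,0,-1, 0,-0.012,0.27,0,0,0,-1, 0,-0.012,0.27,0,0,0,-1]' 12
python3 - <<'E'
from go import *
from plan import *
o=status.get_obs();d=o["ee_pos"][:2]-H;a=np.arctan2(-d@x,-d@y);print(a,np.hypot(*d))
to(*[((*pos(b),.07),b*-1+(-.2675)+np.pi/2) for b in np.arange(a,a-.66,-.06)])
E
```

```text
time_s: 3.55
ee_pos: [0.4773, 0.2342, 0.0708]
eef_rot: [-3.141, -0.001, 0.105]
force: [-1.0, -0.1, 4.1]
grip_width: 0.0196
grip_force: 12.0
knob tri [0.4786 0.2325 0.0839] [0.4767 0.2309 0.1   ]
H [0.65131528 0.25034368] r 0.17467945800632595 a0 1.19625118457904 yaw -0.26752918766472644
1.2107088974707958 0.17476232755025922
[-0.0005 -0.      0.0016] [-0.0001 -0.0003  0.0077]
[-0.0001  0.021   0.0016] [-0.0001 -0.0003 -0.0305]
[0.0015 0.0419 0.0016] [-0.0001 -0.0003 -0.0687]
[0.0044 0.0627 0.0016] [-1.000e-04 -3.000e-04 -1.069e-01]
[0.0085 0.0833 0.0016] [-1.000e-04 -3.000e-04 -1.451e-01]
[0.0139 0.1036 0.0016] [-0.     -0.0003 -0.1833]
[0.0205 0.1236 0.0016] [-0.     -0.0003 -0.2215]
[0.0282 0.1431 0.0016] [-0.     -0.0003 -0.2597]
[0.0371 0.1621 0.0016] [-0.     -0.0003 -0.2979]
[0.0471 0.1805 0.0016] [-0.000e+00 -3.000e-04 -3.361e-01]
[0.0582 0.1983 0.0016] [ 0.     -0.0004 -0.3742]
[0.0704 0.2155 0.0016] [ 0.000e+00 -4.000e-04 -4.124e-01]
```

```bash
python3 -m pendant '[0,0.021,0,0,0,-0.03,-1, 0.0015,0.042,0,0,0,-0.07,-1, 0.0045,0.063,0,0,0,-0.107,-1, 0.0085,0.083,0,0,0,-0.145,-1, 0.014,0.104,0,0,0,-0.183,-1, 0.0205,0.124,0,0,0,-0.22,-1, 0.028,0.143,0,0,0,-0.26,-1, 0.037,0.162,0,0,0,-0.298,-1, 0.047,0.181,0,0,0,-0.336,-1, 0.058,0.198,0,0,0,-0.374,-1, 0.0705,0.2155,0,0,0,-0.412,-1, 0.0705,0.2155,0,0,0,-0.412,-1]'
python3 - <<'E'
from go import *
from plan import *
o=status.get_obs();d=o["ee_pos"][:2]-H;a=np.arctan2(-d@x,-d@y);print(a,np.hypot(*d))
to(*[((*pos(b),o["ee_pos"][2]),b*-1+(-.2675)+np.pi/2) for b in [*np.arange(a,.01,-.06),0,-.02,-.04]])
E
```

```text
time_s: 4.75
ee_pos: [0.5252, 0.1308, 0.0709]
eef_rot: [3.14, -0.004, 0.753]
force: [6.4, 7.3, -0.4]
grip_width: 0.0194
grip_force: 12.0
knob tri [0.4786 0.2325 0.0839] [0.4767 0.2309 0.1   ]
H [0.65131528 0.25034368] r 0.17467945800632595 a0 1.19625118457904 yaw -0.26752918766472644
0.5442726025858012 0.17377243350443758
[-0.0025  0.     -0.    ] [ 0.0007 -0.0023 -0.0037]
[-0.0017  0.021   0.    ] [ 0.0008 -0.0023 -0.0419]
[0.0003 0.0419 0.    ] [ 0.0009 -0.0023 -0.0801]
[0.0036 0.0626 0.0001] [ 0.0009 -0.0023 -0.1183]
[0.0081 0.0832 0.0001] [ 0.001  -0.0022 -0.1565]
[0.0138 0.1034 0.0002] [ 0.0011 -0.0022 -0.1947]
[0.0207 0.1232 0.0002] [ 0.0011 -0.0022 -0.2329]
[0.0288 0.1426 0.0003] [ 0.0012 -0.0021 -0.2711]
[0.038  0.1614 0.0003] [ 0.0013 -0.0021 -0.3093]
[0.0492 0.1809 0.0004] [ 0.0014 -0.0021 -0.3502]
[0.0529 0.1869 0.0004] [ 0.0014 -0.0021 -0.3629]
[0.0567 0.1927 0.0004] [ 0.0014 -0.002  -0.3757]
```

```bash
python3 -m pendant '[0.004,0.021,0,0,0,-0.038,-1, 0.006,0.042,0,0,0,-0.076,-1, 0.009,0.063,0,0,0,-0.115,-1, 0.013,0.083,0,0,0,-0.153,-1, 0.019,0.103,0,0,0,-0.19,-1, 0.026,0.123,0,0,0,-0.23,-1, 0.034,0.143,0,0,0,-0.267,-1, 0.043,0.161,0,0,0,-0.305,-1, 0.053,0.178,0,0,0,-0.346,-1, 0.055,0.183,0,0,0,-0.35,-1, 0.055,0.183,0,0,0,-0.35,-1]'
python3 - <<'E'
from go import *
from plan import *
o=status.get_obs();d=o["ee_pos"][:2]-H;a=np.arctan2(-d@x,-d@y);print(a,np.hypot(*d),o["force"]@np.array([*x,0]),o["force"]@np.array([*y,0]))
E
```

```text
time_s: 5.85
ee_pos: [0.605, 0.0832, 0.0706]
eef_rot: [-3.138, 0.0, 1.302]
force: [-11.9, 3.7, 9.4]
grip_width: 0.0197
grip_force: 12.0
knob tri [0.4786 0.2325 0.0839] [0.4767 0.2309 0.1   ]
H [0.65131528 0.25034368] r 0.17467945800632595 a0 1.19625118457904 yaw -0.26752918766472644
0.0028984317526375737 0.17349425366942398 -12.447846427010099 0.3822549913382347
```

The keeper reads about 0.003 rad with 12 N of reaction, so it is against the stop. I release and rise.

```bash
python3 -m pendant '[0,0,0,0,0,0,0.1, 0,0,0,0,0,0,0.1, 0,0,0,0,0,0,0.1, 0,0,0,0,0,0,0.1, 0,0,-0.04,0,0,0,0.1, 0,0,-0.1,0,0,0,0.1, 0,0,-0.18,0,0,0,0.1, 0,0,-0.25,0,0,0,0.1, 0,0,-0.3,0,0,0,0.1, 0,0,-0.3,0,0,0,0.1, 0,0,-0.3,0,0,0,0.1]'
python3 - <<'E'
from plan import *
from station import vision
p=vision.camera("wrist");cv2.imwrite("pics/w2.png",p["pixels"][...,::-1])
for q,s in orange(p):print("w",q,s,at(p,q,.095).round(4))
p=vision.camera("scene");cv2.imwrite("pics/s2.png",p["pixels"][...,::-1])
for q,s in orange(p):print("s",q,s,at(p,q,.082).round(4))
E
```

```text
time_s: 6.95
ee_pos: [0.606, 0.0825, 0.2201]
eef_rot: [3.142, -0.0, 1.301]
force: [-0.0, 0.5, -0.3]
grip_width: 0.0516
grip_force: 0.0
knob tri [0.4786 0.2325 0.0839] [0.4767 0.2309 0.1   ]
H [0.65131528 0.25034368] r 0.17467945800632595 a0 1.19625118457904 yaw -0.26752918766472644
w [325. 227.] [307, 197, 32, 50, 943] [0.6103 0.0894 0.095 ]
w [ 25.4 322.8] [17, 300, 32, 46, 362] [0.3294 0.0761 0.095 ]
w [  4.4 326.1] [0, 322, 12, 11, 91] [0.3083 0.0781 0.095 ]
s [594.8  27.3] [575, 19, 33, 27, 147] [0.7319 1.4383 0.082 ]
s [444.  188.4] [439, 174, 12, 29, 198] [0.6225 0.3818 0.082 ]
s [241.8 217.7] [235, 201, 17, 31, 290] [0.296  0.0467 0.082 ]
s [372.1 280.9] [367, 265, 15, 34, 295] [0.616  0.0706 0.082 ]
s [223.7 389.9] [218, 382, 12, 17, 147] [ 0.5222 -0.2685  0.082 ]
s [270.9 442.9] [264, 431, 14, 25, 180] [ 0.6453 -0.292   0.082 ]
```

View pics/w2.png

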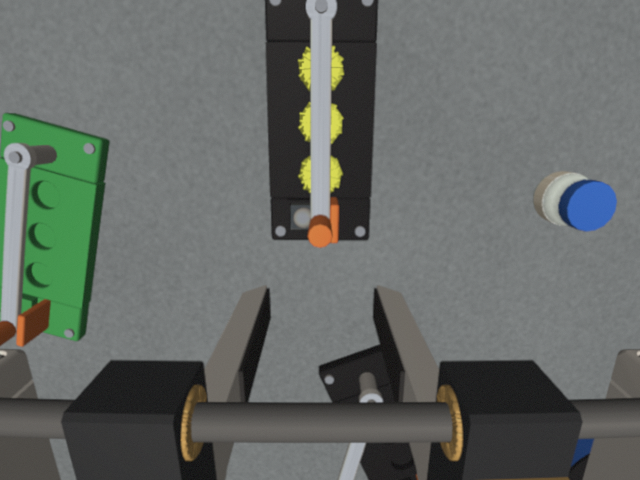

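The wrist picture shows the bar lying over the three impellers. The knob is at (320,233) and the bar is flush against the stop at (335,220). The gripper is clear, and the spare knob hasn't moved: scene (223.7,389.9), against (223.6,389.8) before.

```bash
python3 -c "
from station import order;print(order.hand_in())"
```

```text
the job is handed in; nothing more can be done
None
```

The loaded tray's keeper bar is shut past its click and against its end stop, the gripper is clear of it, the empty tray's bar has not moved, and the job is handed in (no verdict was returned).

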